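# Clear the glue pot and pin the clamp bar over the body blank

## Robot

A 7-joint arm with a two-finger parallel gripper is mounted at the origin on the work surface. World frame = base frame: x ahead of the robot, y to its left, z up, the work surface at z = 0. Lengths are in mm, angles in rad, forces in N, time in s.
With the tool pointing down it reaches from about 400 to 900 mm from the base axis. Payload 5.6 kg.
Tool frame: the origin (TCP) lies midway between the tips of the shut fingers; the grasp point (between the pads) lies 19 mm behind it; x points along the fingers, y is the direction in which the jaws open and shut, and the axes are right-handed (so a half turn about x gives the same grasp; the last joint's range is limited). The gripper opens to 92 mm and grips with 3 to 60 N. Pads are 20 mm wide; open, the fingers measure 128 mm over their backs; the gripper's body (75 mm by 189 mm) begins 69 mm behind the grasp point.
Start: joints at [1.066, 0.468, -0.012, 1.603, 0.006, 1.071, -0.056], TCP at [289.576, -581.94, 214.592] pointing down, gripper open.
Joint ranges: [-2.53, 2.53], [-0.31, 2.02], [-1.57, 1.55], [0.28, 2.44], [-1.29, 4.43], [0.15, 1.84], [-2.92, 2.92]. Speed limits (rad/s): [2.57, 2.57, 3.14, 3.14, 3.14, 3.14, 3.14].

## Interface

Orientations are given as a rotation vector (axis times angle).
In Python, from cell import robot, grip, kin, viewer gives the robot as it stands. Calls block until the motion is done:
- robot.movep(position, orientation): joint-space move of the TCP to a pose.
- robot.servo_line(position, feed=150, rotation=None): straight line of the TCP; rotation=None keeps the orientation; feed is the mean speed in mm/s.
- robot.goto_joints(angles): joint-space move.
- grip(opening, newtons=None): opening from 0.0 (shut) to 1.0 (fully open); newtons is the grip in N (None keeps the last); returns when the fingers have stopped.
- robot.hold(seconds).
- kin.ik(position, orientation): joint angles nearest the present ones, or None.
- robot.observe(): the state.
- viewer.read_camera(name): name is "side" or "top"; returns the picture (480x640x3 uint8, red, green, blue); there is no depth.
- viewer.camera_info(name): a dict with "camera_matrix" (3x3 intrinsics, pixels), "k1" (the pictures are not rectified: a ray, as slopes to the right and down, at radius r is drawn at 1 + k1 r^2 times it, then the intrinsics apply), "R" (3x3) and "t" (3): a world point X has camera coordinates R X + t. Camera axes: x right, y down, z forward; pixel columns grow to the right and rows downward; lengths in mm; the calibration is good to about 2 mm. A picture is of the moment at which its call begins. camera_info takes no time and is no camera call.
A pose or a line that the arm cannot do raises robot.IKError and nothing moves.
- robot.job_done(): hands the job in, once; it reports no verdict.
Trained networks look in the newest picture that a camera, given by its name, has taken for a name from the list of things; names that differ only in an ending like _2 or _b are one class to them, and where a whole thing is asked for, a point or a joint stands for the part that bears it (a point fixed in the world has none). Each returns a list of dicts, best first, with "confidence" (0 to 1); they miss things now and then, are a little off and sometimes report something else, mostly with a low value. They report only what shows in the picture. A call takes as long as a camera call.
- viewer.silhouettes(name, camera): "mask" (480x640 bool, what is visible of it).
- viewer.pinpoint(name, camera): "at" ([x, y, z] in mm, in the coordinates of the camera as it stood for that picture, good to about 4 mm: a listed point, or the origin of a listed thing).
The state is a dict: "t": time; "joints": joint angles; "joint_velocities": joint speeds; "joint_torque": joint torques, N m; "tcp_pos": TCP position; "tcp_rot": TCP orientation; "contact_force": force on the tool from outside, world axes, zero at the start; "wrist_torque": the same for the moment, N m; "grip_width": opening from 0.0 (shut) to 1.0 (fully open).
Only numpy, scipy, OpenCV 4.12 (cv2) and the standard library are available. Lean on these libraries where they do the work, as an engineer would, in place of code of your own. Each camera call takes 0.05 s, during which the arm holds its last target. There are 200 camera calls.

## Task

Lift the glue pot off the ukulele body blank and set it down upright on the cork coaster, wholly on it and without dropping it. Then swing the jig's steel clamp bar fully home across the blank so that its eye lies between the two ears of the clevis, and take the steel clevis pin from the wooden rack and push it down through both ears and the eye until its collar sits on the upper ear. Let go of everything, and leave the awl and the sanding block where they are.

Things in the scene. Friction and masses are not known exactly. Their poses are not given: they have to be found in the camera images.
- jig: Plywood board 260 (x) x 310 (y) x 18 mm fixed to the bench, origin under its centre, z up. Its y axis runs from the bar's hinge to the clevis; the bar opens to -x, the robot's side. On it is fixed a wooden ukulele body blank 40 mm thick, top 58 mm above the bench, 270 mm long along x, 164 mm across the wide bout (+x) and 126 mm across the narrow one (-x).
- clevis_hole (a point): Centre of the mouth of the pin hole, on top of the upper ear of the jig's dark steel clevis, 94 mm above the bench. Axes as the jig's; jig origin lies 110 mm along -y. Two level ears 44 x 60 x 10 mm, one above the other (84 to 94 and 56 to 66 mm above the bench), each with a vertical 16 mm hole, in line; a web joins them at the end far from the hinge. Room below for the pin.
- bar_hinge (a point): Point on the vertical hinge axis of the steel clamp bar, at the bar's upper face, 81 mm above the bench, 220 mm from the clevis hole. Axes as for clevis_hole. A round hinge cap of 34 mm diameter stands on the bar here up to 95 mm above the bench.
- bar_post (a point): Upright round steel post on the clamp bar by which it is swung, 14 mm in diameter, 150 mm out from the hinge axis, 81 to 133 mm above the bench; this point is on its axis, 14 mm below its top. Grip it or push it sideways. The flat steel bar is 28 mm wide, 12 mm thick, underside 69 mm above the bench, with a rubber pad below it just above the blank.
- bar_eye (a point): Centre of the eye at the free end of the clamp bar, on the bar's upper face (81 mm above the bench), 220 mm out from the hinge axis. A vertical round hole 16 mm wide in a 34 x 36 mm end, 12 mm thick. With the bar fully home it lies right between the holes of the two ears, 3 mm clear of each ear.
- swing_bar (a joint): Angle of the clamp bar about its vertical hinge, rad: 0 = fully home, against a hard stop, eye in line with the clevis holes; grows as the bar swings away, counter-clockwise from above, towards the robot's side, up to 1.3. Starts open at 0.8 to 1.1. It swings level with slight friction (under 1 N at the post) and stays where it is left.
- pin_center (a point): Steel clevis pin, 98 mm long, 120 g; this point half-way up its axis, z to its head. From below: shank 12 mm wide, 58 mm long (foot tapered to 5 mm over 9 mm); collar 28 mm wide, 4 mm thick, underside 9 mm above this point; smooth round head 22 mm wide, 36 mm tall, 13 to 49 mm above this point. Starts upright in one of the rack's two holes, collar on the rack's top.
- awl_center (a point): An awl with a pear-shaped wooden handle about 32 mm wide, 104 mm tall, standing in the rack's other hole, this point half-way up; its top is 112 mm above the bench. Not needed: leave it there.
- rack_top (a point): Centre of the top of the dark wooden rack, a block 150 (x) x 60 (y) x 66 mm fixed on the bench, with two vertical holes 15 mm wide, 40 mm to either side of this point along the rack's x axis; z up.
- pot_center (a point): Lidded steel glue pot, 0.3 to 0.55 kg; this point on its axis, 55 mm above its underside, z up. 66 mm wide (70 at the lid); lid top 8 mm above this point. A stiff arched handle of 8 mm round bar, in the pot's y-z plane: its level top runs along the pot's y axis, 52 mm long, bar axis 56 mm above this point. Starts on the body blank, in the clamp bar's way.
- coaster_top (a point): Centre of the upper face of the round cork coaster, 120 mm in diameter, 6 mm thick, fixed flat on the bench beside the jig.
- sanding_block_center (a point): Centre of a loose cork sanding block, 40 x 75 x 28 mm, lying on the wide bout of the body blank behind the pot. Leave it there.

How it is judged (in metres and radians):
On the way, in this order (a step that is already met when the one before it is completed fails the run):
1. the pot stands upright on the coaster, let go (horizontal distance between pot_center and coaster_top below 0.035 m and z of pot_center in the frame of coaster_top below 0.06 m and angle between pot_center's own z axis and vertical below 0.1 rad and contact force between the fingers and pot below 0.1 N), for 0.2 s.
2. the clamp bar is home, its eye between the ears (value of joint swing_bar below 0.04 rad), for 0.2 s.
At the end, for the whole second after the job is handed in: The pot stands upright (within 0.1 rad) on the coaster, its axis within 35 mm of the coaster's centre; the clamp bar is home (within 0.03 rad); the pin stands upright through both ears and the eye, its centre within 6 mm of the hole's axis and its collar down to within 4 mm of the upper ear (horizontal distance between pot_center and coaster_top below 0.035 m and z of pot_center in the frame of coaster_top below 0.06 m and angle between each of pot_center, pin_center's own z axis and vertical below 0.1 rad and value of joint swing_bar below 0.03 rad and horizontal distance between pin_center and clevis_hole below 0.006 m and z of pin_center in the frame of clevis_hole between -0.013 and -0.005 m); the robot touches nothing.
It fails at once if the pot is tipped over 0.6 rad (angle between pot_center's own z axis and vertical above 0.6 rad).
It fails at once if the pot is dropped: out of the fingers more than 20 mm above the coaster (contact force between the fingers and pot below 0.05 N and horizontal distance between pot_center and coaster_top below 0.09 m and z of pot_center in the frame of coaster_top above 0.075 m).
It fails at once if the awl or the sanding block is moved more than 30 mm (distance of any of awl_center, sanding_block_center from where it was at the start of the episode above 0.03 m).
It also fails if it takes over 67 s, if anything falls off the work surface, if the arm or the gripper's body presses on something with over 40 N, if the wrist force passes 120 N, or if a joint passes its speed limit or range.

## Working session

There is one attempt and no reset: what is moved stays moved. The work goes in short steps, each a Python script; the robot and the scene stay as the last script left them, time stands still between calls to the robot, and variables do not carry over. Pictures are saved under pics/ and viewed, about 8 in all and at most 12, crops included, and the job is handed in when it is done.

```bash
ls; mkdir -p pics
cat > h.py <<'E'
from cell import robot, grip, kin, viewer
import numpy as np, cv2
from scipy.spatial.transform import Rotation as Rn
def snap(c,f=None):
    im=viewer.read_camera(c)
    if f: cv2.imwrite('pics/'+f,im[:,:,::-1])
    return im
def pin(n,c):
    i=viewer.camera_info(c);R=np.array(i['R']);t=np.array(i['t'])
    return [(np.round(R.T@(np.array(d['at'])-t),1),round(d['confidence'],2)) for d in viewer.pinpoint(n,c)[:3]]
def proj(X,c):
    i=viewer.camera_info(c);p=np.array(i['R'])@np.array(X,float)+np.array(i['t']);s=p[:2]/p[2]
    s=s*(1+i['k1']*(s@s));K=np.array(i['camera_matrix']);return K[:2,:2]@s+K[:2,2]
def ray(uv,c,z):
    "world point on horizontal plane z seen at pixel uv"
    i=viewer.camera_info(c);K=np.array(i['camera_matrix'])
    s=cv2.undistortPoints(np.array([[uv]],float),K,np.array([i['k1'],0,0,0,0.]))[0,0]
    R=np.array(i['R']);o=-R.T@np.array(i['t']);d=R.T@np.array([s[0],s[1],1]);return o+d*(z-o[2])/d[2]
def down(th):
    "tool down, jaws (tool y) along world angle th"
    y=np.array([np.cos(th),np.sin(th),0]);x=np.array([0,0,-1.]);return Rn.from_matrix(np.array([x,y,np.cross(x,y)]).T).as_rotvec()
E
python3 - <<'E'
from h import *
o=robot.observe();print(o['t'],o['tcp_pos'],o['tcp_rot'],Rn.from_rotvec(o['tcp_rot']).as_matrix().round(2))
for c in('side','top'):
    snap(c,c+'0.png');i=viewer.camera_info(c);print(c,(-np.array(i['R']).T@i['t']).round(),i['camera_matrix'],i['k1'])
    for n in 'jig clevis_hole bar_hinge bar_post bar_eye pin_center awl_center rack_top pot_center coaster_top sanding_block_center'.split(): print(n,[(a.tolist(),b) for a,b in pin(n,c)])
print(robot.observe()['t'])
E
```

```text
pics
0.0 [ 289.27273656 -581.44889474  213.65615243] [ 1.96481719  0.46357584 -1.96583928] [[-0.    0.45 -0.9 ]
 [ 0.   -0.9  -0.45]
 [-1.   -0.    0.  ]]
side [505. 813. 582.] [[498.2270121    0.         321.05447291]
 [  0.         498.2270121  249.57859333]
 [  0.           0.           1.        ]] -0.07112623647835031
jig [([619.5, -11.1, 0.2], 0.93), ([557.7, -359.8, 56.7], 0.67)]
clevis_hole [([643.0, 91.7, 100.5], 0.58)]
bar_hinge [([599.7, -129.4, 81.9], 0.85)]
bar_post [([496.9, -17.7, 122.7], 0.71), ([600.7, -127.8, 77.0], 0.67)]
bar_eye [([451.7, 34.9, 78.3], 0.62)]
pin_center [([480.1, -354.1, 57.4], 0.66)]
awl_center [([560.5, -360.4, 58.3], 0.7)]
rack_top [([522.5, -354.5, 66.6], 0.82)]
pot_center [([625.8, -22.2, 117.2], 0.9), ([600.0, -128.0, 81.1], 0.3)]
coaster_top [([559.0, 344.2, 2.4], 0.85)]
sanding_block_center []
top [ 344.  -11. 1173.] [[568.54621316   0.         312.44520068]
 [  0.         568.54621316 237.77736891]
 [  0.           0.           1.        ]] 0.010430114995735899
jig [([616.7, -15.8, -0.7], 0.9)]
clevis_hole [([636.1, 89.2, 94.9], 0.66)]
bar_hinge [([600.3, -127.1, 79.9], 0.94)]
bar_post [([493.6, -21.2, 119.0], 0.6)]
bar_eye [([447.3, 26.5, 80.1], 0.93), ([623.4, -23.2, 113.7], 0.37)]
pin_center [([478.6, -353.7, 60.9], 0.5)]
awl_center [([560.3, -362.4, 61.1], 0.54), ([496.3, -18.8, 116.4], 0.45), ([618.5, -18.5, -1.5], 0.42)]
rack_top [([520.1, -354.5, 63.5], 0.95), ([621.7, -19.7, 115.5], 0.72)]
pot_center [([623.7, -20.2, 115.9], 0.9), ([721.3, -28.1, 72.7], 0.73), ([635.2, 90.2, 90.9], 0.69)]
coaster_top [([562.3, 351.9, 1.9], 0.91)]
sanding_block_center [([724.2, -26.8, 72.7], 0.66), ([479.3, -358.2, 58.9], 0.38)]
1.2
```

View pics/top0.png

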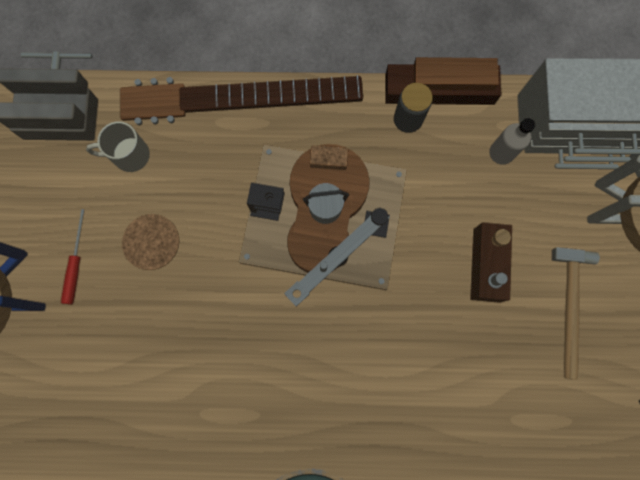

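View pics/side0.png

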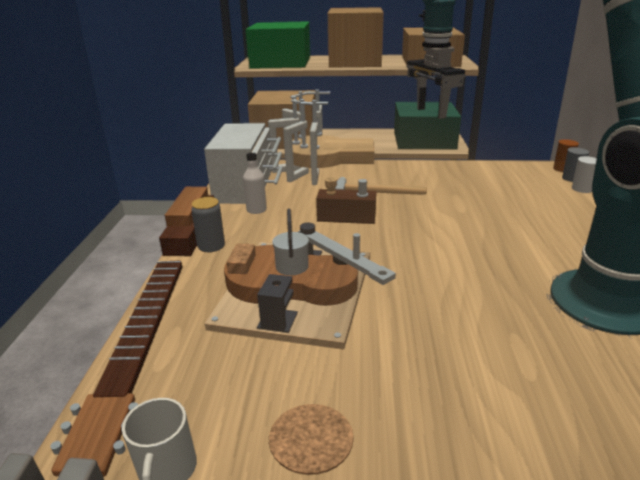

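Run:
```python
from h import *
im=cv2.imread('pics/top0.png');s=cv2.imread('pics/side0.png')
z=lambda I,x,y,w,h,k:cv2.resize(I[y:y+h,x:x+w],None,fx=k,fy=k,interpolation=cv2.INTER_CUBIC)
a=z(im,240,140,150,150,4)*1.0
b=np.zeros((600,200,3));b[:200]=z(im,465,225,50,50,4);b[200:400]=z(im,465,260,50,50,4);b[400:600]=z(s,260,250,50,50,4)
cv2.imwrite('pics/z0.png',np.clip(np.hstack([a,b])*1.8,0,255))
```

```text
[ WARN:0@0.044] global loadsave.cpp:1063 imwrite_ Unsupported depth image for selected encoder is fallbacked to CV_8U.
```

View pics/z0.png

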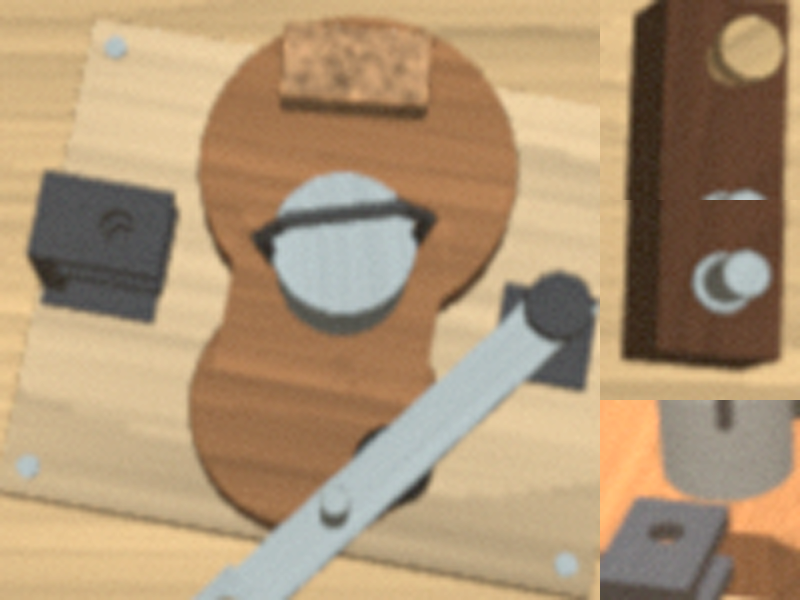

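Run:
```python
from h import *
for n,uv,c,z in [('hole',(269.2,196),'top',94),('holeS',(276.5,283.2),'side',94),('hinge',(380,216.5),'top',95),('h1',(308.7,195),'top',173),('h2',(341.2,192),'top',173),('lid',(325.7,200.8),'top',121),('pinhead',(501.5,278),'top',106),('collar',(495.5,280),'top',70),('post',(323.2,264),'top',133),('jigR',(381.5,281),'top',18),('jigL',(246.8,256.5),'top',18),('jigT',(268.8,152),'top',18)]: print(n,ray(uv,c,z).round(1))
th=np.arctan2(218,38)
for n,p in [('pot',[624,-21,155]),('coaster',[561,348,110]),('post',[495,-20,120]),('posth',[630,20,120]),('pin',[479,-354,90]),('clevis',[638,90,160])]:
    print(n,[ (a,kin.ik(p,down(a)) is not None) for a in (-3,-2.4,-1.57,-.8,0,.8,1.57,2.4)])
```

```text
hole [634.6  89.6  94. ]
holeS [636.2  94.1  94. ]
hinge [ 596.4 -127.2   95. ]
h1 [616.3  10.5 173. ]
h2 [622.8 -48.5 173. ]
lid [619.5 -21.1 121. ]
pinhead [ 478.8 -353.1  106. ]
collar [ 479.2 -352.9   70. ]
post [496.  -17.9 133. ]
jigR [ 479.7 -137.9   18. ]
jigL [525.8 138.7  18. ]
jigT [751.9 100.6  18. ]
pot [(-3, True), (-2.4, True), (-1.57, True), (-0.8, True), (0, True), (0.8, True), (1.57, True), (2.4, True)]
coaster [(-3, True), (-2.4, True), (-1.57, True), (-0.8, True), (0, True), (0.8, True), (1.57, True), (2.4, True)]
post [(-3, True), (-2.4, True), (-1.57, True), (-0.8, True), (0, True), (0.8, True), (1.57, True), (2.4, True)]
posth [(-3, True), (-2.4, True), (-1.57, True), (-0.8, True), (0, True), (0.8, True), (1.57, True), (2.4, True)]
pin [(-3, True), (-2.4, True), (-1.57, True), (-0.8, True), (0, True), (0.8, True), (1.57, True), (2.4, True)]
clevis [(-3, True), (-2.4, True), (-1.57, True), (-0.8, True), (0, True), (0.8, True), (1.57, True), (2.4, True)]
```

```bash
cat >> h.py <<'E'
def cf(): return robot.observe()['contact_force']
def at(): return robot.observe()['tcp_pos']
E
python3 - <<'E'
from h import *
print('coaster',ray((151.5,241.5),'top',6).round(1))
r=down(0.11)
robot.movep([620.5,-20,235],r); grip(0.6,45)
print(robot.observe()['t'],at().round(1),robot.observe()['joints'].round(2))
snap('side','s1.png');print(pin('pot_center','side'),proj([620.5,-20,169],'side'))
robot.servo_line([620.5,-20,151],feed=100)
grip(0.0,45);o=robot.observe();print(o['grip_width'],o['contact_force'].round(1))
robot.servo_line([620.5,-20,170],feed=60)
print(cf().round(1),robot.observe()['grip_width'],robot.observe()['t']);snap('side','s2.png')
E
```

```text
coaster [556.3 341.1   6. ]
4.2167 [620.5 -20.  235. ] [ 0.42  0.48 -0.6   1.63  0.29  1.13 -0.15]
[(array([625.7, -20.4, 114.1]), 0.91)] [290.50284377 215.95243236]
0.07238782831771746 [ 1.  -0.5  0.5]
[ 0.4 -0.4 -4.3] 0.07159980573249214 6.575
```

View pics/s2.png

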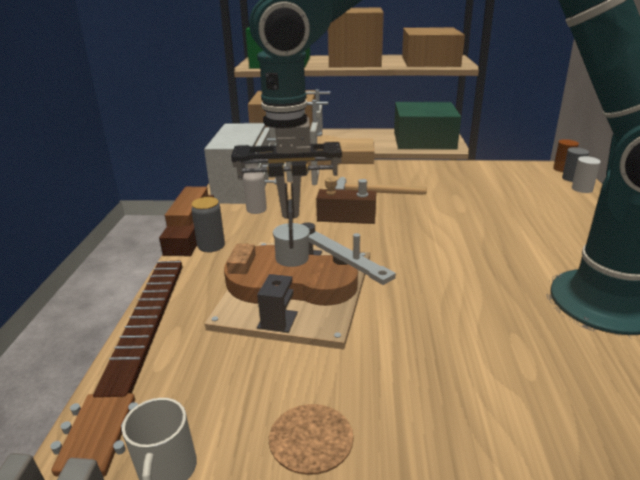

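The pot hangs upright in the fingers (pot about (291,245), handle top about (290,205)). The wrist reads about 0.44 kg, so the grasp is sound, and I'm carrying it to the coaster.

Run:
```python
from h import *
robot.servo_line([620.5,-20,245],feed=150)
robot.servo_line([559,345,245],feed=200)
robot.hold(.2)
robot.servo_line([559,345,115],feed=120); 
snap('side');p=pin('pot_center','side');snap('top');print(p,pin('pot_center','top'),pin('coaster_top','top'),robot.observe()['t'])
z=105
f0=cf()[2]
while z>94 and cf()[2]-f0<2.5:
    robot.servo_line([559,345,z],feed=40); print(z,cf().round(1)); z-=1.5
snap('side','s3.png')
```

```text
[(array([564.1, 345.5,  81.2]), 0.88), (array([724.1, -24.8,  73.6]), 0.17)] [] [] 10.9583
105 [ 0.3  0.7 -4.9]
103.5 [ 0.8 -1.1 -4.1]
102.0 [-0.2 -0.6 -3.6]
100.5 [ 0.2  0.3 -3.7]
99.0 [ 0.7  0.3 -2. ]
97.5 [ 1.3 -0.   4.5]
```

View pics/s3.png

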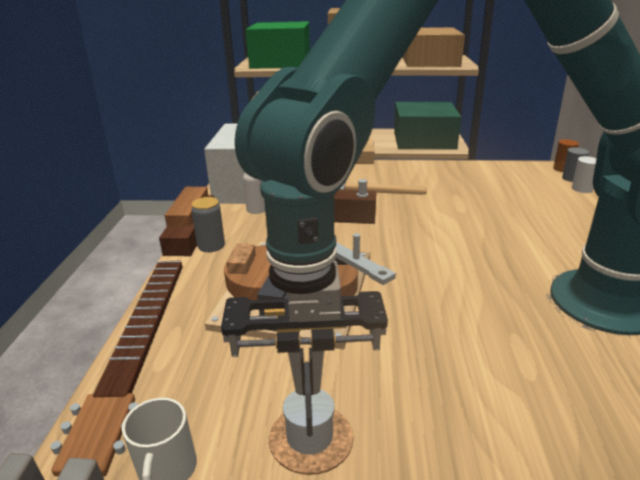

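The pot is down on the coaster (base about (310,440), coaster centre about (311,437)) and the contact force has reversed. I'll release it and swing the bar next.

Run:
```python
from h import *
grip(0.6); robot.servo_line([559,345,210],feed=120)
snap('side');print(pin('pot_center','side'),pin('coaster_top','side'),robot.observe()['t'])
H=np.array([598,-127.5]);a0=2.325
P=lambda a,z:[*(H+150*np.array([np.cos(a),np.sin(a)])),z]
robot.movep(P(a0,190),down(a0-np.pi/2)); robot.servo_line(P(a0,103),feed=120)
grip(0.0,12);o=robot.observe();print('post width mm',o['grip_width']*92,o['contact_force'].round(1),o['t'])
for a in np.linspace(a0,1.45,9)[1:]:
    robot.servo_line(P(a,103),feed=100,rotation=down(a-np.pi/2)); print(round(a,3),cf().round(1))
n=0
while n<10:
    a-=0.01;n+=1; robot.servo_line(P(a,103),feed=30,rotation=down(a-np.pi/2)); f=cf(); print(round(a,3),f.round(1),at().round(1))
    t=np.array([np.sin(a),-np.cos(a)])
    if -f[:2]@t>12: break
print(robot.observe()['t']);snap('side','s4.png')
```

```text
[(array([563.9, 345.2,  62. ]), 0.74)] [] 14.7417
post width mm 13.575663781147002 [ 0.4 -0.3  1. ] 17.7
2.216 [-0.3  0.1  2.7]
2.106 [-0.4  1.   3.1]
1.997 [-2.2  2.5  3.1]
1.888 [-1.5  5.3  3.4]
1.778 [-0.9  5.4  3.2]
1.669 [-1.1  7.1  2. ]
1.559 [-0.1  8.   1.4]
1.45 [1.6 6.9 1.2]
1.44 [ 1.6  7.3 -0.3] [617.3  23.2 103.1]
1.43 [1.  7.5 0.6] [618.8  23.1 103.1]
1.42 [1.2 7.5 1.3] [620.3  22.9 103.1]
1.41 [ 1.5  7.9 -0.5] [621.8  22.7 103.2]
1.4 [1.3 7.5 0.5] [623.3  22.5 103.1]
1.39 [2.1 7.5 1.5] [624.8  22.3 103.2]
1.38 [0.2 8.8 1. ] [625.7  22.1 103.1]
1.37 [-4.7  8.   4.5] [625.7  22.  103.1]
1.36 [-8.1  8.   6.9] [625.7  21.9 103. ]
1.35 [-12.4   8.7  11.2] [625.8  21.9 103. ]
22.7333
```

View pics/s4.png

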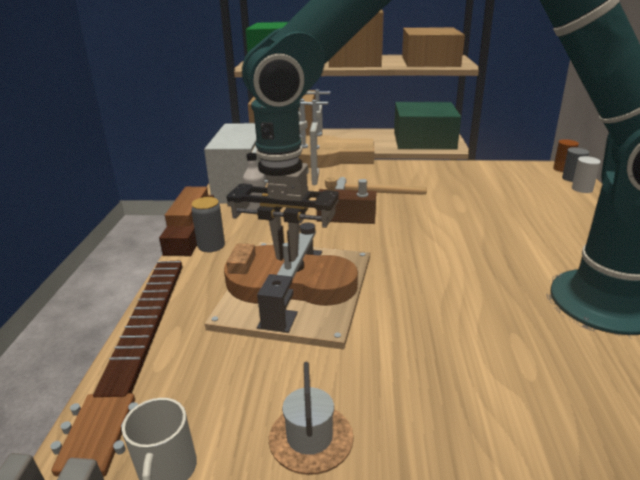

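The bar is against its stop (post about (290,255), eye inside the clevis at about (275,290)) and the pot stands on the coaster at (308,437). Next is the pin.

Run:
```python
from h import *
p=at();o=robot.observe()
robot.servo_line([625.7,22,103],feed=30,rotation=down(1.39-np.pi/2));print(cf().round(1))
grip(0.35); robot.servo_line([625.7,22,190],feed=120)
r=min((down(1.47),down(1.47-np.pi)),key=lambda r:abs(np.array(kin.ik([479,-353,170],r))-robot.observe()['joints']).max())
print(np.round(kin.ik([637,91,170],r),2))
robot.movep([479,-353,170],r); 
snap('top','t5.png');print(pin('clevis_hole','top'),pin('bar_eye','top'),pin('bar_post','top'))
grip(0.5,40); robot.servo_line([479,-353,77],feed=100)
print(cf().round(1)); grip(0.0,40); o=robot.observe();print(o['grip_width']*92,o['contact_force'].round(1),o['t'])
robot.servo_line([479,-353,180],feed=100); print(cf().round(1),robot.observe()['grip_width']*92)
snap('side','s5.png');print(pin('pin_center','side'))
z=lambda I,x,y,w,h,k:cv2.resize(I[y:y+h,x:x+w],None,fx=k,fy=k,interpolation=cv2.INTER_CUBIC)
A=z(cv2.imread('pics/t5.png'),240,160,160,80,5);A=cv2.convertScaleAbs(A,alpha=1.8)
B=np.zeros((200,800,3),np.uint8);B[:,:400]=z(cv2.imread('pics/s5.png'),300,120,100,50,4)[:, :400]
B=np.zeros((200,800,3),np.uint8);s=cv2.imread('pics/s5.png');B[:,:400]=z(s,310,100,200,100,2);B[:,400:]=z(s,230,260,100,50,4)
cv2.imwrite('pics/z5.png',np.vstack([A,B]))
```

```text
[-1.1  5.   2.2]
[-0.07  0.51 -0.17  1.65  0.1   0.99 -1.94]
[(array([637.1,  88.6,  93.4]), 0.84)] [(array([635.3,  86.4,  81. ]), 0.83), (array([636.1,  87.1,  92.9]), 0.44)] [(array([622.6,  19.5, 120. ]), 0.88), (array([ 479.3, -356.3,   57.2]), 0.22)]
[-0.6 -0.4  0.7]
21.21510206617716 [-0.7  0.9  2.4] 28.1333
[ 0.3  0.7 -1.3] 21.005577813753646
[(array([ 482.7, -349.6,  156.9]), 0.47)]
```

View pics/z5.png

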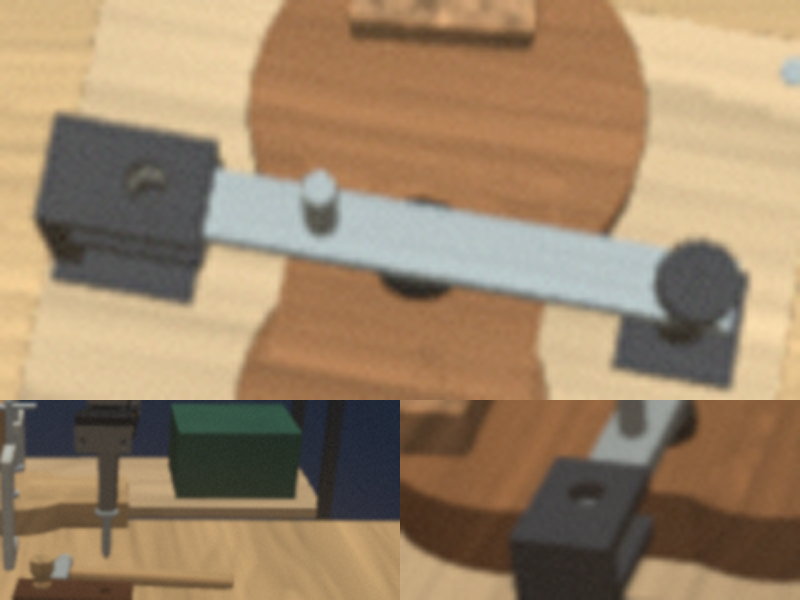

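The pin hangs upright in the fingers (side, tip about (363,177)) and the bar is home with the eye under the hole (top, about (269.4,195.8)). I'll correct the camera bias using the post position felt at the stop.

Run:
```python
from h import *
print('post cam',ray((304.2,196.8),'top',133).round(1),'hole cam top',ray((269.4,195.8),'top',94).round(1),'side',ray((277,283),'side',94).round(1))
o=robot.observe();r=o['tcp_rot']
robot.servo_line([560,-130,210],feed=200); robot.servo_line([637,90,210],feed=200)
robot.servo_line([637,90,175],feed=80); robot.hold(.2)
s=snap('side','s6.png');print(pin('pin_center','side'),at().round(1),robot.observe()['t'])
t=snap('top','t6.png')
# expected tip (TCP-6-4 collar.. ) : collar bottom = TCP-11, tip=TCP-69
for z in(164,106): print(z,proj([637,90,z],'side').round(1))
print('hole',proj([637,90,94],'side').round(1))
z=lambda I,x,y,w,h,k:cv2.resize(I[y:y+h,x:x+w],None,fx=k,fy=k,interpolation=cv2.INTER_CUBIC)
cv2.imwrite('pics/z6.png',cv2.convertScaleAbs(np.hstack([z(s[:,:,::-1],230,215,80,100,5),z(t[:,:,::-1],230,150,80,100,5)]),alpha=1.7))
```

```text
post cam [623.6  19.8 133. ] hole cam top [635.   89.2  94. ] side [635.4  93.4  94. ]
[(array([639.1,  89.8, 153.9]), 0.56)] [637.2  90.1 175.5] 32.9583
164 [273.6 247.5]
106 [275.9 276.2]
hole [276.4 281.9]
```

View pics/z6.png

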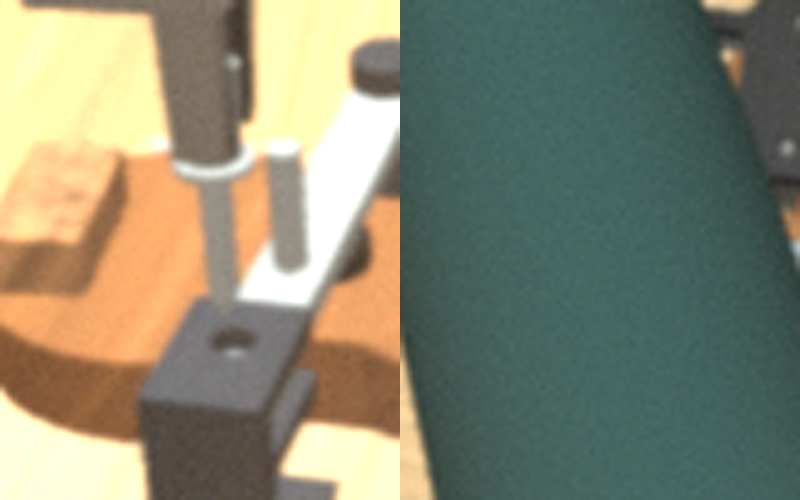

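Side view: the pin tip is at (275.2,276.6) and the hole at (276.6,283). That puts the pin about 1.5 mm off the TCP in x and the hole slightly to -x. I'll shift the aim and insert with force feedback.

```bash
cat > ins.py <<'E'
from h import *
import sys
def insert(x,y,z0,zend=104.5):
    z=z0;robot.servo_line([x,y,z],feed=60);robot.hold(.15);b=cf()
    while z>zend:
        z-=2; robot.servo_line([x,y,max(z,zend)],feed=40); f=cf()-b
        print(round(z,1),round(x,1),round(y,1),f.round(1))
        if f[2]>14: return x,y,z,False
        for k in range(3):
            l=f[:2]
            if np.hypot(*l)<2.5: break
            d=l/np.hypot(*l)*min(0.6,.12*np.hypot(*l)); x+=d[0];y+=d[1]
            robot.servo_line([x,y,max(z,zend)],feed=40); f=cf()-b
    return x,y,z,True
E
python3 - <<'E'
from ins import *
print(insert(634.9,90.5,167)); snap('side','s7.png');print(robot.observe()['t'],robot.observe()['grip_width']*92)
E
```

```text
165 634.9 90.5 [-1.5 -0.2 -1.1]
163 634.9 90.5 [-1.7  0.8 -1.9]
161 634.9 90.5 [-1.   1.2 -0.6]
159 634.9 90.5 [-1.4  0.  -0.8]
157 634.9 90.5 [-0.9 -0.3  0.3]
155 634.9 90.5 [-1.3  1.1 -0.3]
153 634.9 90.5 [-1.5  0.2  0.2]
151 634.9 90.5 [-1.1  0.6 -0.3]
149 634.9 90.5 [-1.8 -0.2 -0.1]
147 634.9 90.5 [-0.3  0.6 -0. ]
145 634.9 90.5 [-0.6  0.7 -0.6]
143 634.9 90.5 [-1.5  0.6 -0.6]
141 634.9 90.5 [-0.8  0.5 -0.3]
139 634.9 90.5 [-0.3  0.2 -0.5]
137 634.9 90.5 [-1.6  0.2 -1. ]
135 634.9 90.5 [-1.2  0.5  0.2]
133 634.9 90.5 [-1.5 -0.4 -0.1]
131 634.9 90.5 [-1.7 -0.1 -0.2]
129 634.9 90.5 [-1.1  0.2 -0.6]
127 634.9 90.5 [-1.6 -0.  -1.5]
125 634.9 90.5 [-1.5  0.6 -1.2]
123 634.9 90.5 [-0.7  0.  -0.4]
121 634.9 90.5 [-0.4 -0.1  0.1]
119 634.9 90.5 [-1.3  0.5 -1.4]
117 634.9 90.5 [-0.6  0.6 -0.5]
115 634.9 90.5 [-0.8 -0.3 -1. ]
113 634.9 90.5 [-0.5  0.5 -0.1]
111 634.9 90.5 [-0.9 -0.1 -0.9]
109 634.9 90.5 [-1.6  0.3 -1.2]
107 634.9 90.5 [-1.2 -0.1 -0.4]
105 634.9 90.5 [-0.2  0.1  2.4]
103 634.9 90.5 [-2.8  0.5  6.4]
(np.float64(634.5609854405607), np.float64(90.56566113882316), 103, True)
41.75 21.112240285503223
```

The pin went in freely and the collar contact shows at about z = 105 (expected). Releasing and checking.

Run:
```python
from h import *
grip(0.45); p=at(); robot.servo_line([p[0],p[1],215],feed=120)
robot.movep([450,-330,280],robot.observe()['tcp_rot'])
s=snap('side','s8.png');print(pin('pin_center','side'),pin('clevis_hole','side'),pin('pot_center','side'))
t=snap('top','t8.png')
for n in('pin_center','clevis_hole','bar_post','pot_center','coaster_top','awl_center','sanding_block_center'):print(n,pin(n,'top')[:2])
z=lambda I,x,y,w,h,k:cv2.resize(I[y:y+h,x:x+w],None,fx=k,fy=k,interpolation=cv2.INTER_CUBIC)
cv2.imwrite('pics/z8.png',cv2.convertScaleAbs(np.hstack([z(s[:,:,::-1],225,220,100,125,4),z(t[:,:,::-1],240,140,100,125,4)]),alpha=1.6))
print(robot.observe()['t'],proj([636.5,90.5,98],'side'),proj([636.5,90.5,134],'side'))
```

```text
[(array([637.4,  87.2,  86. ]), 0.7)] [(array([640.4,  93.7,  98.1]), 0.62)] [(array([565.7, 347.5,  62.8]), 0.65), (array([722. , -25.8,  72. ]), 0.49)]
pin_center [(array([630.5,  90.1,  84.2]), 0.49)]
clevis_hole [(array([634.6,  87.6,  93.5]), 0.7)]
bar_post [(array([ 521.7, -357.3,   67.1]), 0.54)]
pot_center [(array([558.5, 345. ,  61.6]), 0.58)]
coaster_top [(array([557.9, 349. ,   7.4]), 0.91)]
awl_center [(array([ 558.1, -361.1,   61.3]), 0.76)]
sanding_block_center [(array([720.7, -27.8,  72. ]), 0.77)]
45.6 [276.46727321 280.17231558] [275.07488079 262.73097621]
```

View pics/z8.png

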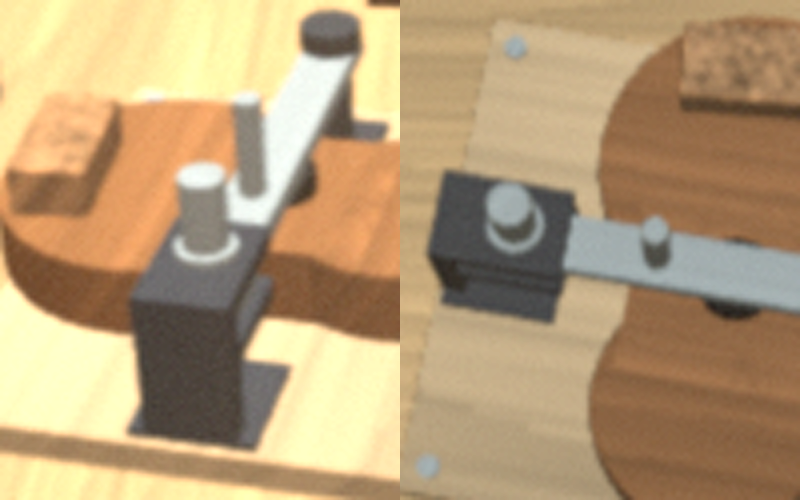

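The pin stands upright with its collar on the upper ear (side, collar about (276.5,281); predicted (276.5,280)). The bar is home, and the pot, awl and sanding block are in place. Handing in.

```bash
python3 -c "
from h import *
robot.job_done()"
```

```text
the job is handed in; nothing more can be done
```

I finished the task and handed it in at about 46 s of the 67 s allowed. The hand-in gives no verdict, so the result below rests on my last pictures and readings.

- **Pot:** I carried it by its handle (about 0.44 kg at the wrist) and let it go once the contact force showed it standing on the coaster. The last pot and coaster readings differ by about 4 mm in the top view, with the pot's point at about 62 mm height (expected 61).
- **Clamp bar:** I swung it by the post to its hard stop, with 12 to 15 N felt there. In the last pictures it lies across the blank with its eye inside the clevis.
- **Pin:** it went down freely until the collar met the ear. The last pictures show it upright with the collar on the upper ear, and its centre reads at 84 to 86 mm height (expected 85).
- **Awl and sanding block:** both read within about 4 mm of where they started.
- **Robot:** the gripper was open and clear of everything at the end.

**Disagreements:** sideways, the two cameras disagreed by up to 7 mm on the final pin and clevis positions. That is more than the 6 mm limit for the pin, so I relied on the collar sitting flat and the free fit. In the last top picture the network also reported the bar post at the rack, which is a false find; the picture shows the post on the bar.

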